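# Put the paint-jar roller into gear

### The job

Start the painter's jar roller, the machine with an amber jar lying on two rollers: take its ball-knobbed gear lever from the near end of its zigzag gate, along the first channel, across, and along the last channel into the notch at the far end, fully home, then let go. Leave the similar lever in the straight gate of the airbrush compressor as it is.

Things in the scene. Friction and masses are not known exactly. Their poses are not given: they have to be found in the camera images.
- mixer: Jar roller, grey, fixed, left or right on the table, yaw varies. Origin: on the table under the centre of its gate housing, 136 (x) by 112 (y) by 118 mm high with a bare aluminium gate plate on top. Its +x points from the gate to the two rollers with the amber jar (lower deck behind, x = 68 to 198 mm, 180 mm wide, jar top 126 mm high), +y to the left of that. A 9 mm steel stick rises through a 17 mm slot.
- selector_knob (a point): Centre of the lever's black ball knob, 34 mm across. The lever tilts both ways about a fixed point on the gate's axis, 10 mm above the table and 160 mm from the knob: knob height = 10 + sqrt(160^2 - x^2 - y^2) mm, with x, y in the mixer's frame. It starts in the first channel, within about 20 mm of its near end; 1 to 3 N of friction, no spring, it stays where it is left.
- run_notch (a point): Fixed point: where the knob's centre stands in the notch at the far end of the slot, mixer frame (45, 33, 160) mm. The slot's line, as knob x, y in the mixer's frame: near end (-45, -33), along +x to (0, -33), along +y to (0, 33), along +x to the far end (45, 33). The knob has about 6 mm of play either side of this line and past its ends and corners; the plate blocks short cuts.
- compressor_knob (a point): Centre of the like ball knob (34 mm) on the airbrush compressor, a similar grey 136 by 112 by 118 mm housing with a white tank behind it and a straight slot, on the other side of the table. The lever stands anywhere along its slot and is not to be moved.

How it is judged:
By the outcome, as a careful person would: the job done as asked, in the order asked, and still so for the second after the job is handed in, with the robot touching nothing.
It also fails if it takes over 34 s, if anything falls off the work surface, if the arm or the gripper's body presses on something with over 40 N, if the wrist force passes 120 N, or if a joint passes its speed limit or range.

### The arm

A 6-joint arm with a two-finger parallel gripper is mounted at the origin on the work surface. World frame = base frame: x ahead of the robot, y to its left, z up, the work surface at z = 0. Lengths are in m, angles in rad, forces in N, time in s.
With the tool pointing down it reaches from about 0.35 to 0.975 m from the base axis. Payload 4.9 kg.
Tool frame: the origin (TCP) lies midway between the tips of the shut fingers; the grasp point (between the pads) lies 19 mm behind it (manip.hold_point_z is the distance from the TCP to the grasp point, in m); z points along the fingers, y is the line along which they close (so a half turn about z gives the same grasp; the last joint's range is limited). The gripper opens to 85 mm and grips with 20 to 120 N. Pads are 22 mm wide; open, the fingers measure 114 mm over their backs; the gripper's body (76 mm by 85 mm) begins 54 mm behind the grasp point. The pads swing forward as they close: fully open they stand 13 mm farther back than shut.
Start: joints at [1.038, 0.053, 1.613, -0, 1.476, -0.119], TCP at [0.251, 0.572, 0.231] pointing down, gripper open.
Joint ranges: [-3.01, 3.01], [-1.01, 2.22], [0.06, 2.58], [-1.02, 4.17], [0.09, 2.62], [-3.14, 3.14]. Speed limits (rad/s): [2.57, 2.57, 3.14, 3.14, 3.14, 3.14].

### API

Orientations are given as a unit quaternion [w, x, y, z].
In Python, from plant import manip gives the robot as it stands. The module is installed in compiled form; this text tells all that it offers.
- The arm moves only by the shell command python3 -m jog 'ROWS' [OPENING]. ROWS is JSON, one flat list of numbers, 6 for each row, row after row: the shift along the tool's x, y, z in units of 0.1 m (1.0 is 0.1 m), then the turn, a rotation vector about the tool's x, y, z in units of 180 degrees (1.0 is 180 degrees). A call has 1 to 8 rows; each row is the pose to reach, as a shift and turn from the pose commanded when the call began, along the tool's axes at that moment, turning the shorter way round; what a row does not reach only later rows make up. A row lasts 1/8 s, in which the tool goes at most 62.5 mm and 10.7 degrees, less where a joint would pass 70% of its speed; a pose out of reach is approached as far as the arm can. A call with a number of a shift or a turn outside -1 to 1 is refused whole. A call with a gripper value outside its range is refused whole. OPENING is the finger opening in mm, from 0 to 85.4, set as the call begins (- or left out, the last holds). The fingers move at their own pace and stop on an object; the grip force is fixed at half the most. Time passes only in rows, so rows that repeat a pose let the fingers close. It gives the time, the measured TCP pose, the force, the opening and the grip force at its end, in the units of the state.
- manip.state(): the state, without advancing time (a new reading comes with each control period).
- manip.grab_frame(name): name is "scene" or "top"; returns a dict with "img" (480x640x3 uint8, blue, green, red), "z_map" (480x640 float32, m along the optical axis (not along the pixel's ray), 0 where there is no reading), "fx", "fy", "cx", "cy" (pixels), "xyz" and "attitude" of the camera in the world. Camera axes: x right, y up, looking along -z (the intrinsics and any distortion apply to the point x, -y, -z); pixel columns grow to the right and rows downward; lengths in m; the calibration is good to about 2 mm. A picture is of the moment at which its call begins.
- manip.job_done(): hands the job in; it is judged then, once.
The state is a dict: "time": time; "joint_pos": joint angles; "joint_vel": joint speeds; "joint_efforts": joint torques, N m; "tool_pos": TCP position; "tool_rot": TCP orientation; "contact_force": force on the tool from outside, world axes, zero at the start; "ft_torque": the same for the moment, N m; "gripper_width": opening from 0.0 (shut) to 1.0 (fully open); "grasp_force": force on a finger pad.
Only numpy, scipy, OpenCV 4.12 (cv2) and the standard library are available. Lean on these libraries where they do the work, as an engineer would, in place of code of your own. Each camera call takes 0.05 s, during which the arm holds its last target. There are 200 camera calls.

## Working session

There is one attempt and no reset: what is moved stays moved. The work goes in short steps, Python scripts to look and compute and a shell command to move; the robot and the scene stay as the last step left them, time stands still between calls to the robot, and variables do not carry over. Pictures are saved under pics/ and viewed, at most 10 in all, crops included, and the job is handed in when it is done.

```bash
mkdir -p pics
cat > h.py <<'E'
import numpy as np, cv2
from scipy.spatial.transform import Rotation as R
from plant import manip
def q(w): return R.from_quat([w[1],w[2],w[3],w[0]])
def cloud(f):
    v,u=np.mgrid[0:480,0:640]; z=f["z_map"]
    p=np.stack([(u-f["cx"])/f["fx"]*z,-(v-f["cy"])/f["fy"]*z,-z],-1)
    return p@q(f["attitude"]).as_matrix().T+np.array(f["xyz"])
E
python3 - <<'E'
from h import *
for n in("scene","top"):
    f=manip.grab_frame(n); cv2.imwrite(f"pics/{n}0.png",f["img"]); np.savez(f"{n}.npz",**f)
    print(n,{k:v for k,v in f.items() if k not in("img","z_map")})
print(manip.state(),manip.hold_point_z)
E
```

```text
scene {'fx': 461.3705169206951, 'fy': 461.3705169206951, 'cx': 328.0175173960194, 'cy': 231.50816331045502, 'xyz': array([ 0.9766619 , -0.3083291 ,  0.67065738]), 'attitude': array([0.81943938, 0.32946585, 0.16458258, 0.43918554])}
top {'fx': 492.68401294194064, 'fy': 492.68401294194064, 'cx': 318.03418648439913, 'cy': 235.94166896806843, 'xyz': array([0.43672982, 0.00771765, 0.89052176]), 'attitude': array([ 0.70925443,  0.04020286, -0.03458498, -0.70295502])}
{'time': 0.1, 'joint_pos': array([ 1.03797287e+00,  5.33220039e-02,  1.61417181e+00,  4.63921382e-06,
        1.47600720e+00, -1.19004466e-01]), 'joint_vel': array([-0.00050004, -0.00313567, -0.00191243,  0.00050942,  0.00044549,
        0.00102583]), 'joint_efforts': array([ 3.16586884e-04, -3.94905496e+01, -3.71361852e+01, -8.14753389e-05,
        3.93859606e-03,  9.31481239e-07]), 'tool_pos': array([0.25102641, 0.57174825, 0.23015761]), 'tool_rot': array([-3.07691473e-04,  2.05436425e-01,  9.78669998e-01, -9.03210291e-04]), 'contact_force': array([ 1.01972067, -0.86008071,  0.32718507]), 'ft_torque': array([0.02611382, 0.03993231, 0.02253884]), 'grasp_force': 0.0, 'gripper_width': 1.0006114732081546} 0.0187
```

View pics/top0.png

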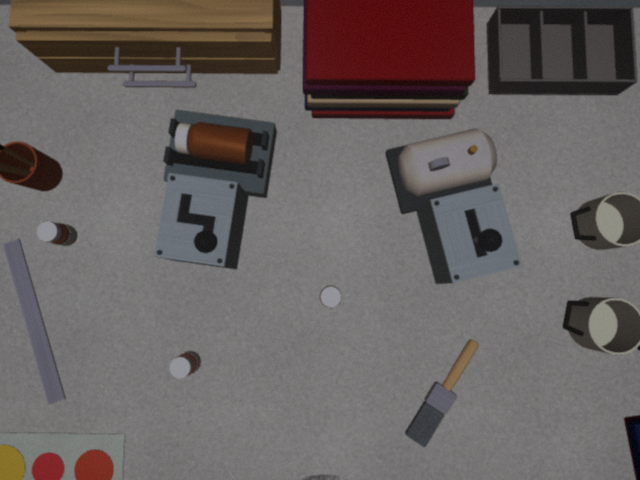

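View pics/scene0.png

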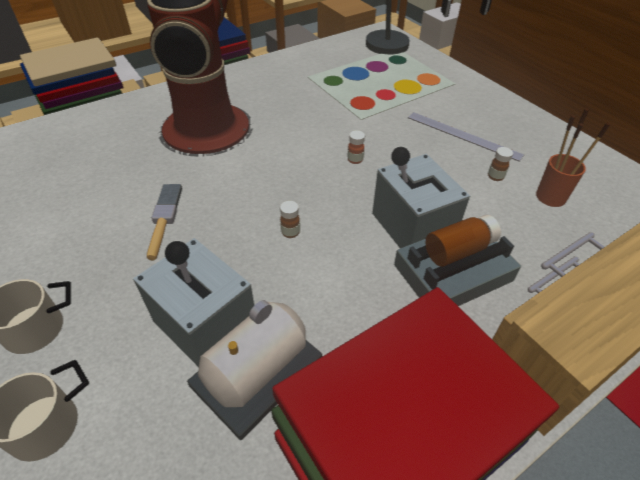

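The top view shows the mixer's plate around (200,220), with the knob at (206,241) and the jar behind it at (215,143). The compressor is on the right, with its knob at (490,240).

Run:
```python
from h import *
f=dict(np.load("top.npz")); P=cloud(f)
v,u=np.mgrid[0:480,0:640]
reg=(u>140)&(u<260)&(v>165)&(v<280)
m=reg&(abs(P[...,2]-.118)<.006)
print(m.sum(),np.median(P[m][:,2]))
# plate contour incl. slot, fit rectangle
xy=(P[m][:,:2]*1000).astype(np.float32)
r=cv2.minAreaRect(xy); print(r)
b=reg&(P[...,2]>.145); kp=P[b]; print("knob",b.sum(),kp.mean(0),kp[:,2].max(), kp.min(0),kp.max(0))
# sphere fit of knob
A=np.c_[2*kp,np.ones(len(kp))]; s=np.linalg.lstsq(A,(kp**2).sum(1),rcond=None)[0]; print(s[:3],np.sqrt(s[3]+s[:3]@s[:3]))
c=np.array(r[0])/1000
jar=P[(u>165)&(u<275)&(v>120)&(v<165)&(P[...,2]>.08)].mean(0)[:2]
for a in (r[2],r[2]+90,r[2]+180,r[2]+270):
    d=np.array([np.cos(np.radians(a)),np.sin(np.radians(a))])
    if d@(jar-c)>.9*np.linalg.norm(jar-c):
        n=np.array([-d[1],d[0]]); yaw=a; print("yaw",a)
        for k in (kp.mean(0)[:2],s[:2]): print("knob mixer",(k-c)@d*1e3,(k-c)@n*1e3)
        for w in [(-45,-33),(0,-33),(0,33),(45,33)]: print(w,c+(w[0]*d+w[1]*n)/1e3)
# slot darkness
g=cv2.cvtColor(f["img"],cv2.COLOR_BGR2GRAY)
cv2.imwrite("pics/crop.png",cv2.resize(f["img"][100:290,140:270],None,fx=3,fy=3))
```

```text
5090 0.11806165553271569
((545.3458862304688, 207.92469787597656), (113.36921691894531, 136.30593872070312), 82.55233764648438)
knob 467 [0.49684125 0.15907206 0.25348676] 0.8905217649796736 [0.43672982 0.00771765 0.15871254] [0.52110885 0.19547676 0.89052176]
[0.45826137 0.09107204 0.53028915] 0.37019279392607624
yaw 352.5523376464844
knob mixer -41.76313420929466 -54.72769574388346
knob mixer -71.20334548274498 -127.1547853253433
(-45, -33) [0.49644804 0.18103602]
(0, -33) [0.54106841 0.1752031 ]
(0, 33) [0.54962336 0.2406463 ]
(45, 33) [0.59424373 0.23481338]
```

View pics/crop.png

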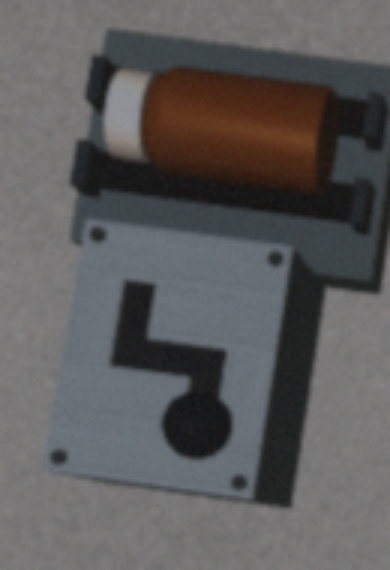

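The crop confirms the rectangle fit: the plate is clean, and the knob is in the near part of the first channel, lower right at about (197,425) in the crop. My knob mask let in pixels with no depth reading, so I'll redo it and cross-check with the scene camera.

```bash
cat >> h.py <<'E'
C=np.array([.54535,.20792]); yaw=np.radians(-7.45)
D=np.array([np.cos(yaw),np.sin(yaw)]); N=np.array([-D[1],D[0]])
def mix(p): return np.array([(p[:2]-C)@D,(p[:2]-C)@N])*1e3
def world(x,y): return np.r_[C+(x*D+y*N)/1e3, .010+np.sqrt(.16**2-(x*x+y*y)/1e6)]
def knob(f,c=C,rad=.08,lo=.15,hi=.195):
    P=cloud(f); b=(f["z_map"]>0)&(np.hypot(P[...,0]-c[0],P[...,1]-c[1])<rad)&(P[...,2]>lo)&(P[...,2]<hi)
    kp=P[b]; A=np.c_[2*kp,np.ones(len(kp))]; s=np.linalg.lstsq(A,(kp**2).sum(1),rcond=None)[0]
    return s[:3],np.sqrt(s[3]+s[:3]@s[:3]),len(kp)
E
python3 - <<'E'
from h import *
for n in("top","scene"):
    f=dict(np.load(n+".npz")); s,r,k=knob(f); print(n,s,r,k,"mixer",mix(s))
    s2,r,k=knob(f,np.array([.52,-.32])); print("  comp",s2,r,k)
    P=cloud(f); m=(f["z_map"]>0)&(abs(P[...,2]-.118)<.005)&(np.hypot(P[...,0]-C[0],P[...,1]-C[1])<.1)
    print("  plate",cv2.minAreaRect((P[m][:,:2]*1000).astype(np.float32)))
kx,ky=mix(knob(dict(np.load("top.npz")))[0])
st=manip.state(); T=q(st["tool_rot"]); p=st["tool_pos"]
k=world(kx,ky); print("ideal knob",k)
g=k+[0,0,-.0187-.003]
Rt=np.column_stack([np.r_[-D,0],np.r_[N,0],[0,0,-1]])
print("turn",T.inv().as_matrix()@Rt, (T.inv()*R.from_matrix(Rt)).as_rotvec()/np.pi)
for dz in(.10,0): print("shift",T.inv().apply(g+[0,0,dz]-p)*10)
E
```

```text
top [0.50557477 0.18046852 0.16344782] 0.016362815170804432 415 mixer [-35.88007481 -32.37704341]
  comp [ 0.51049922 -0.23953319  0.17109428] 0.015244386344879332 113
  plate ((545.3458862304688, 207.92469787597656), (113.36921691894531, 136.30593872070312), 82.55233764648438)
scene [0.5042957  0.18043644 0.16343288] 0.016180922310544136 285 mixer [-37.14419128 -32.57469167]
  comp [ 0.50844093 -0.23763786  0.16835582] 0.017873028793653545 234
  plate ((543.5675048828125, 207.91525268554688), (114.79999542236328, 139.1964569091797), 82.31249237060547)
ideal knob [0.50557477 0.18046852 0.16252655]
turn [[ 9.60000389e-01  2.79998570e-01 -2.31152240e-04]
 [-2.79997655e-01  9.59998815e-01  1.89431170e-03]
 [ 7.52310444e-04 -1.75381788e-03  9.99998179e-01]] [-0.00058849 -0.00015864 -0.0903339 ]
shift [-3.9039716  -2.55916046 -0.10274408]
shift [-3.90420275 -2.55726614  0.8972541 ]
```

The two views agree to about 1.3 mm, with the knob at mixer (-36, -32). I'll move above it in stages.

```bash
python3 -m jog '[-0.33,-0.21,0,0,0,0,-0.66,-0.43,0,0,0,0,-0.98,-0.64,0,0,0,0]' 85
python3 -m jog '[-0.33,-0.21,0,0,0,0,-0.66,-0.43,0,0,0,0,-0.98,-0.64,0,0,0,0]'
python3 -m jog '[-0.33,-0.21,0,0,0,0,-0.66,-0.43,0,0,0,0,-0.98,-0.64,0,0,0,0]'
python3 -m jog '[-0.33,-0.21,0,0,0,0,-0.66,-0.43,0,0,0,0,-0.96,-0.64,0,0,0,0,-0.96,-0.64,0,0,0,-0.05,-0.96,-0.64,0,0,0,-0.09,-0.96,-0.64,0,0,0,-0.09]'
cat > err.py <<'E'
from h import *
import sys
x,y=map(float,sys.argv[1:3]); g=world(x,y)+[0,0,-.0217]
st=manip.state(); T=q(st["tool_rot"]); Rt=R.from_matrix(np.column_stack([np.r_[-D,0],np.r_[N,0],[0,0,-1]]))
print(st["time"],"tcp",st["tool_pos"],"mix",mix(st["tool_pos"]),"shift",T.inv().apply(g-st["tool_pos"])*10,"turn",(T.inv()*Rt).as_rotvec()/np.pi,st["contact_force"])
E
python3 err.py -36.5 -32.5
```

```text
time: 0.48
tool_pos: [0.3155, 0.473, 0.2306]
tool_rot: [-0.0, 0.205, 0.979, -0.0]
contact_force: [-0.0, 0.8, -0.7]
gripper_width: 0.998
grasp_force: 0.0
time: 0.85
tool_pos: [0.3796, 0.3749, 0.2307]
tool_rot: [-0.0, 0.205, 0.979, -0.0]
contact_force: [1.0, 1.1, 0.0]
gripper_width: 0.996
grasp_force: 0.0
time: 1.23
tool_pos: [0.4436, 0.2769, 0.2308]
tool_rot: [-0.0, 0.205, 0.979, -0.0]
contact_force: [0.6, 0.6, -0.3]
gripper_width: 0.995
grasp_force: 0.0
time: 1.98
tool_pos: [0.5052, 0.1808, 0.2307]
tool_rot: [-0.0, 0.066, 0.998, -0.0]
contact_force: [-0.3, 0.5, 0.2]
gripper_width: 0.996
grasp_force: 0.0
1.975 tcp [0.5051969  0.18082358 0.23072454] mix [-36.30079363 -32.0739677 ] shift [ 0.00112103 -0.00394207  0.90071627] turn [-0.00011399 -0.00030382 -0.00087846] [-0.2526278   0.51896671  0.18253726]
```

```bash
python3 -m jog '[0,0,0.3,0,0,0,0,0,0.6,0,0,0,0,0,0.9,0,0,0,0,0,0.9,0,0,0]'
python3 -m jog '[0,0,0,0,0,0,0,0,0,0,0,0,0,0,0,0,0,0,0,0,0,0,0,0,0,0,0,0,0,0,0,0,0,0,0,0]' 25
python3 - <<'E'
from h import *
f=manip.grab_frame("scene"); cv2.imwrite("pics/grip.png",cv2.resize(f["img"][80:300,300:540],None,fx=2.5,fy=2.5))
E
python3 err.py -36.5 -32.5
```

```text
time: 2.48
tool_pos: [0.5031, 0.1807, 0.1381]
tool_rot: [-0.003, 0.066, 0.998, -0.001]
contact_force: [-0.1, -0.5, 0.5]
gripper_width: 0.993
grasp_force: 0.0
time: 3.22
tool_pos: [0.5063, 0.1812, 0.1431]
tool_rot: [0.001, 0.066, 0.998, 0.0]
contact_force: [-1.4, -0.8, 5.0]
gripper_width: 0.363
grasp_force: 58.9
3.275 tcp [0.50632369 0.18115913 0.14308568] mix [-35.22702653 -31.59515214] shift [ 0.0127735  -0.00908012  0.02428994] turn [ 0.00022739  0.00070607 -0.00035646] [-0.90667762 -1.69010565  6.07788238]
```

View pics/grip.png

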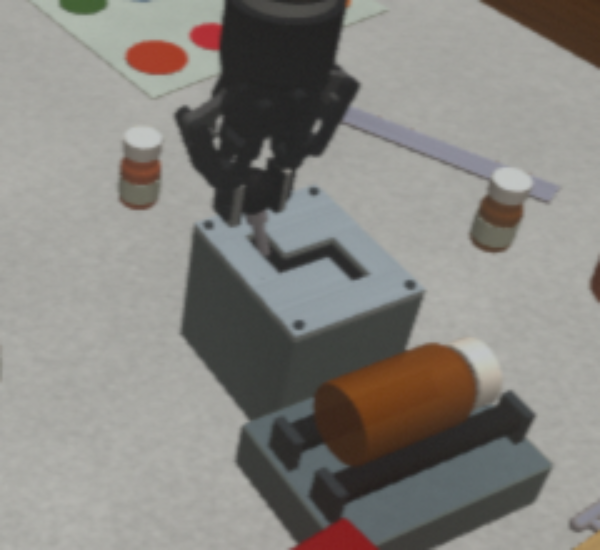

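The scene view shows the ball between the pads at about (262,190) in the crop. The opening reads 31 mm against a 34 mm ball, and the force on the tool is upward, so the grip is a bit above the equator. I'll regrip 5 mm lower.

```bash
python3 -m jog '[0,0,0,0,0,0,0,0,0,0,0,0,0,0,0.05,0,0,0,0,0,0.05,0,0,0]' 55
python3 -m jog '[0,0,0,0,0,0,0,0,0,0,0,0,0,0,0,0,0,0,0,0,0,0,0,0,0,0,0,0,0,0]' 25
python3 err.py -36.5 -32.5; python3 err.py 0 -33;python3 err.py 0 33;python3 err.py 45 33
```

```text
time: 3.78
tool_pos: [0.5048, 0.1809, 0.1353]
tool_rot: [-0.001, 0.066, 0.998, -0.0]
contact_force: [0.7, -0.4, -0.6]
gripper_width: 0.645
grasp_force: 0.0
time: 4.4
tool_pos: [0.5055, 0.181, 0.1365]
tool_rot: [0.0, 0.065, 0.998, 0.0]
contact_force: [-0.1, 0.2, 1.4]
gripper_width: 0.37
grasp_force: 59.2
4.4 tcp [0.50551952 0.18104585 0.13648092] mix [-36.00971784 -31.81174876] shift [ 0.00488752 -0.0068841  -0.04172441] turn [ 2.55739901e-05  6.37832485e-05 -3.21181565e-04] [-0.12647373  0.20044022  1.38262667]
4.4 tcp [0.50551952 0.18104585 0.13648092] mix [-36.00971784 -31.81174876] shift [-0.36012576 -0.01151242 -0.08371851] turn [ 2.55739901e-05  6.37832485e-05 -3.21181565e-04] [-0.12647373  0.20044022  1.38262667]
4.4 tcp [0.50551952 0.18104585 0.13648092] mix [-36.00971784 -31.81174876] shift [-0.3594598   0.64848724 -0.08366555] turn [ 2.55739901e-05  6.37832485e-05 -3.21181565e-04] [-0.12647373  0.20044022  1.38262667]
4.4 tcp [0.50551952 0.18104585 0.13648092] mix [-36.00971784 -31.81174876] shift [-0.80944633  0.64893598 -0.01750969] turn [ 2.55739901e-05  6.37832485e-05 -3.21181565e-04] [-0.12647373  0.20044022  1.38262667]
```

```bash
python3 -m jog '[-0.09,0,-0.018,0,0,0,-0.18,0,-0.03,0,0,0,-0.27,-0.01,-0.038,0,0,0,-0.36,-0.01,-0.042,0,0,0,-0.36,-0.01,-0.042,0,0,0,-0.36,-0.01,-0.042,0,0,0]'
python3 err.py 0 33
python3 - <<'E'
from h import *
for n in ("scene","top"):
    f=manip.grab_frame(n); P=cloud(f); s,r,k=knob(f,rad=.06); print(n,mix(s),s,r,k)
E
```

```text
time: 5.15
tool_pos: [0.5412, 0.1754, 0.1401]
tool_rot: [0.0, 0.066, 0.998, 0.0]
contact_force: [0.1, 1.3, -1.3]
gripper_width: 0.365
grasp_force: 59.8
5.15 tcp [0.54116994 0.1753647  0.14008536] mix [  0.07638037 -32.82246911] shift [ 0.00158532  0.65823221 -0.04762133] turn [ 6.01503932e-05  1.01072261e-04 -4.04596177e-04] [ 0.10797127  1.31240662 -1.28504245]
scene [  6.61413869 -28.31050031] [0.54823754 0.17899089 0.17817387] 0.023186497308797287 584
top [ -2.01810193 -50.37933461] [0.5368167  0.15822762 0.1741224 ] 0.019326077493773016 9
```

```bash
python3 -m jog '[0,0.08,-0.016,0,0,0,0,0.16,-0.026,0,0,0,0,0.25,-0.034,0,0,0,0,0.33,-0.034,0,0,0]'
python3 -m jog '[0,0.08,-0.002,0,0,0,0,0.16,0.008,0,0,0,0,0.25,0.02,0,0,0,0,0.33,0.034,0,0,0,0,0.33,0.034,0,0,0,0,0.33,0.034,0,0,0]'
python3 err.py 45 33
```

```text
time: 5.75
tool_pos: [0.5456, 0.2061, 0.1446]
tool_rot: [0.0, 0.065, 0.998, -0.003]
contact_force: [-2.0, -6.6, 2.4]
gripper_width: 0.366
grasp_force: 60.9
time: 6.5
tool_pos: [0.5512, 0.2411, 0.1432]
tool_rot: [0.002, 0.065, 0.998, 0.0]
contact_force: [-1.7, -2.5, 6.5]
gripper_width: 0.37
grasp_force: 60.7
6.5 tcp [0.55122494 0.24108109 0.14321604] mix [ 1.52565142 33.64291037] shift [-0.43452153 -0.00619265  0.05156329] turn [ 0.00011245  0.0014196  -0.00018626] [-1.67154082 -2.48740966  6.50537366]
```

```bash
python3 -m jog '[-0.1,0,0.006,0,0,0,-0.2,0,0.016,0,0,0,-0.3,0,0.032,0,0,0,-0.38,0,0.05,0,0,0,-0.45,0,0.07,0,0,0,-0.48,0,0.075,0,0,0,-0.48,0,0.075,0,0,0,-0.48,0,0.075,0,0,0]'
python3 err.py 45 33
python3 - <<'E'
from h import *
f=manip.grab_frame("scene"); cv2.imwrite("pics/end.png",cv2.resize(f["img"][80:300,300:540],None,fx=2.5,fy=2.5))
E
```

```text
time: 7.5
tool_pos: [0.5975, 0.2355, 0.1345]
tool_rot: [0.001, 0.065, 0.998, 0.001]
contact_force: [-2.5, 0.4, 5.6]
gripper_width: 0.37
grasp_force: 62.5
7.5 tcp [0.59752403 0.23549526 0.13445473] mix [48.1581657  34.10741835] shift [ 0.03153898 -0.01103103 -0.03803399] turn [ 0.00056966  0.00028446 -0.00025089] [-2.49314575  0.40785373  5.60462601]
```

View pics/end.png

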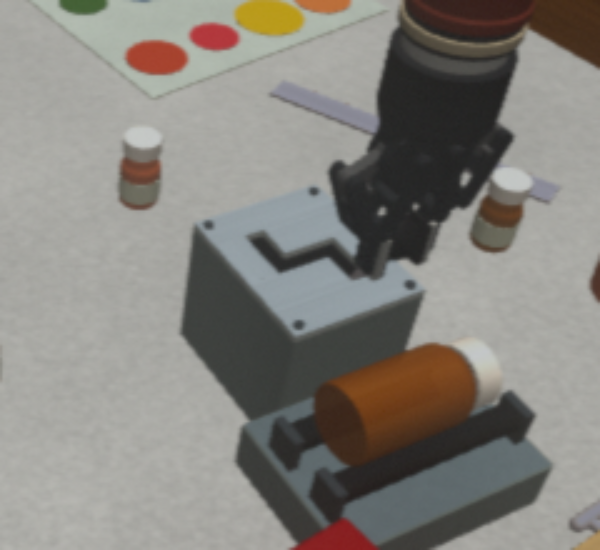

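The gripper is at the far end of the last channel, around (400,250) in the crop. I'll release, rise straight up and measure.

```bash
python3 -m jog '[0,0,0,0,0,0,0,0,0,0,0,0,0,0,0,0,0,0,0,0,0,0,0,0]' 85
python3 -m jog '[0,0,-0.2,0,0,0,0,0,-0.5,0,0,0,0,0,-0.95,0,0,0,0,0,-0.95,0,0,0]'
python3 -m jog '[0.4,0.4,0,0,0,0,0.9,0.9,0,0,0,0,0.9,0.9,0,0,0,0,0.9,0.9,0,0,0,0]'
python3 - <<'E'
from h import *
for n in ("scene","top"):
    f=manip.grab_frame(n); cv2.imwrite(f"pics/fin_{n}.png",f["img"])
    s,r,k=knob(f,world(45,33)[:2],.035); print(n,mix(s),s,r,k)
    s,r,k=knob(f,np.array([.52,-.32])); print("  comp",s,r,k)
E
```

```text
time: 8.05
tool_pos: [0.5972, 0.2344, 0.1327]
tool_rot: [-0.0, 0.066, 0.998, -0.0]
contact_force: [0.1, 0.1, 0.3]
gripper_width: 0.996
grasp_force: 0.0
time: 8.55
tool_pos: [0.6002, 0.2353, 0.2358]
tool_rot: [0.006, 0.065, 0.998, 0.002]
contact_force: [0.3, 0.9, 0.1]
gripper_width: 0.997
grasp_force: 0.0
time: 9.05
tool_pos: [0.5196, 0.3357, 0.2283]
tool_rot: [0.0, 0.065, 0.998, -0.0]
contact_force: [0.4, -0.7, 0.1]
gripper_width: 0.997
grasp_force: 0.0
scene [45.57827712 32.37895934] [0.59474181 0.23411591 0.16050528] 0.015879577016791303 306
  comp [ 0.50868046 -0.23831409  0.16855972] 0.017423363514765804 237
top [46.32736027 32.96805929] [0.59556095 0.23460291 0.1605135 ] 0.016174074062090992 414
  comp [ 0.5104645  -0.23955154  0.17061078] 0.015400224246442794 111
```

View pics/fin_scene.png

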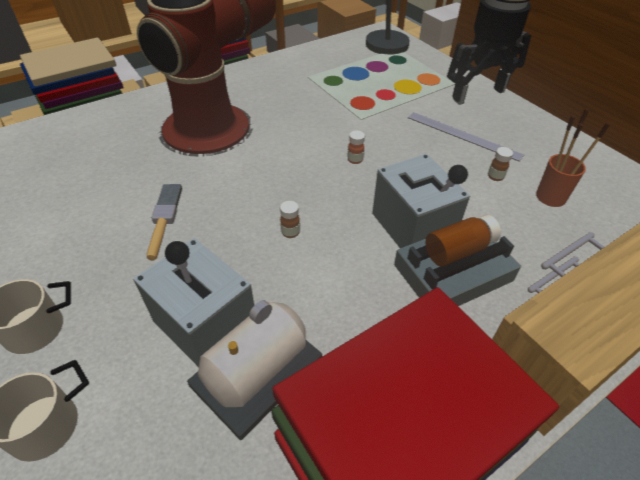

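The knob now stands in the far notch at (457,174), measured at mixer (46, 33). The compressor's lever hasn't moved, and the gripper is clear of everything.

```bash
python3 -c "
from plant import manip
print(manip.job_done())"
```

```text
the job is handed in; nothing more can be done
None
```

The jar roller's lever is in the far notch, measured at about (46, 33) mm against the target (45, 33). I let go of it, the compressor's lever is where it was, and the job is handed in at about 9 s of robot time.

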